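# Clear, align and press home an avionics access panel

### The arm

A 6-joint arm with a two-finger parallel gripper is mounted at the origin on the work surface. World frame = base frame: x ahead of the robot, y to its left, z up, the work surface at z = 0. Lengths are in m, angles in rad, forces in N, time in s.
With the tool pointing down it reaches from about 0.325 to 0.775 m from the base axis. Payload 5.5 kg.
Tool frame: the origin (TCP) lies on the centre line of the jaws, within the pads' length; the fingertips stand 22 mm ahead of it and the grasp point (between the pads) lies 3 mm ahead of it (arm.nose_length is the distance from the TCP to the fingertips, in m); z points along the fingers, y is the line along which they close (so a half turn about z gives the same grasp; the last joint's range is limited). The gripper opens to 85 mm and grips with 20 to 120 N. Pads are 22 mm wide; open, the fingers measure 114 mm over their backs; the gripper's body (76 mm by 85 mm) begins 54 mm behind the grasp point. The pads swing forward as they close: fully open they stand 13 mm farther back than shut.
Start: joints at [-1.167, 0.091, 1.231, -0, 1.82, -0.057], TCP at [0.267, -0.537, 0.253] pointing down, gripper open.
Joint ranges: [-2.87, 2.87], [-0.86, 2.18], [0.17, 2.46], [-1.51, 4.65], [0.06, 2.69], [-2.65, 2.65]. Speed limits (rad/s): [2.57, 2.57, 3.01, 3.14, 3.14, 3.14].

### API

Orientations are given as a rotation vector (axis times angle).
In Python, from bench import readout, grab_frame, calibration, sign_off, arm gives the robot as it stands. The module is installed in compiled form; this text tells all that it offers.
- The arm moves only by the tool play_rows, never from a script. Its argument "increments" is a list of rows, each a list of 7 numbers: the opening, from -1 (shut) to 1 (fully open), then the shift along the tool's x, y, z in mm, then the turn, a rotation vector about the tool's x, y, z in rad. In form: [[fingers, tx, ty, tz, wx, wy, wz], ...]. A call has 1 to 20 rows; each row shifts and turns the commanded pose from where the row before left it, along the tool's axes as they then stand; what a row does not reach is not made up. A row lasts 1/10 s, in which the tool goes at most 50 mm and 8.59 degrees, less where a joint would pass 70% of its speed; a pose out of reach is approached as far as the arm can. A call with a gripper value outside its range is refused whole. The fingers move at their own pace and stop on an object; "force" is the grip in N (left out, the last holds). Time passes only in rows, so rows that do not move let the fingers close. It gives the time, the measured TCP pose, the force, the opening and the grip force at its end, in the units of the state.
- readout.state(): the state, without advancing time (a new reading comes with each control period).
- grab_frame(name): name is "scene" or "side" or "wrist"; returns (picture, depth): 384x512x3 uint8, red, green, blue; 384x512 float32, m along the optical axis (not along the pixel's ray), 0 where there is no reading.
- calibration(name): a dict with "mtx" (3x3 intrinsics, pixels), "k1" (the pictures are not rectified: a ray, as slopes to the right and down, at radius r is drawn at 1 + k1 r^2 times it, then the intrinsics apply), "cam_to_world" (4x4, takes a point from camera to world coordinates). Camera axes: x right, y down, z forward; pixel columns grow to the right and rows downward; lengths in m; the calibration is good to about 2 mm. A picture is of the moment at which its call begins: read the wrist's pose just before it. calibration takes no time and is no camera call; for the wrist camera it gives the pose at the moment of the call.
- sign_off(): hands the job in; it is judged then, once.
The state is a dict: "time": time; "joint_positions": joint angles; "qvel": joint speeds; "effort": joint torques, N m; "eef_pos": TCP position; "orientation": TCP orientation; "force": force on the tool from outside, world axes, zero at the start; "moment": the same for the moment, N m; "width": opening from 0.0 (shut) to 1.0 (fully open); "grip_force": force on a finger pad.
Only numpy, scipy, OpenCV 4.12 (cv2) and the standard library are available. Lean on these libraries where they do the work, as an engineer would, in place of code of your own. Each camera call takes 0.05 s, during which the arm holds its last target. There are 200 camera calls.

### The job

Hold the blue-and-yellow scraper block and wipe the three brass offcuts off the dark access panel into the white tray at its side, never touching the offcuts with the robot itself, then set the scraper down on the bench. Turn the orange quarter-turn fastener clockwise until its white slot line is in line with the two white marks on the panel, then push the panel down flush against its frame and finish while still holding it pressed with the gripper. Leave the other things on the bench where they are.

Things in the scene. Friction and masses are not known exactly. Their poses are not given: they have to be found in the camera images.
- housing: avionics unit fixed to the bench: aluminium frame 130 x 210 mm (its x, y), rim 58 mm high, origin under its centre on the bench. The access panel covers its whole top; the white tray is fixed along its -y side. Its four side walls are vertical and nothing stands above the panel except the fastener and the offcuts
- panel (a joint): downward travel of the dark steel access panel, 130 x 210 x 4 mm, in m: 0 = raised on its springs, its top 68 mm above the bench with a 6 mm gap over the rim; 0.006 = flush on the rim, top at 62 mm. It only moves up and down, never tilts. About 4 N starts it and 11 N holds it flush; let go, it springs up. The fastener's hidden cross-pin stops it after about 1 mm unless the fastener is aligned
- panel_press (a point): point on the upper face of the panel, on the clear half away from the fastener, 40 mm from the panel's centre towards the tray; axes as the housing's. A good place to press, once wiped
- fastener (a joint): turn of the orange fastener in rad, growing clockwise seen from above: 0 = its bar lies along the housing's x, 1.571 = bar and white slot line lie along the housing's y, in line with the two white marks on the panel (aligned). Range 0 to 2.2, so it does not stop at the aligned position; stays where it is left (friction 0.05 N m). Starts between 0.05 and 0.65
- fastener_grip (a point): middle of the fastener's grip bar, on its axis (upright), 26 mm above the panel's upper face; its x axis runs along the bar. The bar is 44 mm long, 12 mm thick, from 5 to 34 mm above the panel, on a disc 40 mm across and 5 mm high. The axis is at x = 0, y = +58 mm of the housing. Moves down with the panel
- tray_in (a point): centre of the inner floor of the white tray, 3 mm above the bench, axes as the housing's, at x = 0, y = -162 mm of the housing. Inside 144 x 104 mm (x, y), walls 3 mm thick, 28 mm high. The panel's tray-side edge is 57 mm from this point, at y = -105 mm of the housing
- scraper: scraper block standing upright on the bench, origin at the centre of its underside, z up. Blue base 110 x 34 x 18 mm (x, y, z) with a black rubber foot, yellow handle block above it 70 x 22 mm, from 17 to 84 mm high; grip the handle across its 22 mm (its y), about 62 mm above the underside. 0.13 to 0.25 kg
- chip1: brass offcut 18 x 12 x 8 mm lying on the panel's clear half, origin at the centre of its underside, 14 g
- chip2: another such brass offcut, same size. The three lie within 46 mm of the panel's long centre line (over its 130 mm width) and between 12 and 80 mm from its centre towards the tray
- chip3: another such brass offcut, same size
- jar: bystander: white jar with blue lid, 44 mm across, 70 mm high, origin under its centre; it and the scraper may have swapped places
- cell: bystander: pink battery cell standing upright, 21 mm across, 70 mm high, origin under its centre
- stand: bystander: white plate 90 x 100 mm on four legs, 50 mm high, origin under its centre
- driver: bystander: red screwdriver about 200 mm long, lying flat
- board: bystander: purple circuit board 70 x 90 mm, 10 mm high with its parts, origin under its centre
Not all that is in view belongs to the job. Of the things that look like the scraper, take the one that is farthest to the robot's left at the start.

How it is judged:
On the way, in this order (a step that is already met when the one before it is completed fails the run):
1. all three offcuts are in the tray (x of chip1 in the frame of tray_in between -0.078 and 0.078 m and y of chip1 in the frame of tray_in between -0.058 and 0.058 m and z of each of chip1, chip2, chip3 in the frame of tray_in below 0.03 m and x of chip2 in the frame of tray_in between -0.078 and 0.078 m and y of chip2 in the frame of tray_in between -0.058 and 0.058 m and x of chip3 in the frame of tray_in between -0.078 and 0.078 m and y of chip3 in the frame of tray_in between -0.058 and 0.058 m), for 0.2 s.
2. the fastener is aligned with the marks, the scraper no longer in hand (value of joint fastener between 1.4 and 1.74 rad and contact force between scraper and the fingers below 0.1 N), for 0.2 s.
At the end, for the whole second after the job is handed in: All three offcuts lie in the tray; the fastener is within 0.17 rad of aligned (1.40 to 1.74); the panel is within 1.2 mm of flush and the gripper's fingers push on it (or on its fastener) with more than 5 N; the scraper rests on the bench, not in the hand, the tray or on the panel (all of step 1 and all of step 2 and value of joint panel above 0.0048 m and contact force between the fingers and panel above 5 N and contact force between scraper and panel below 0.1 N and height (world z) of scraper below 0.03 m and linear speed of scraper below 0.02 m/s and horizontal distance between scraper and tray_in above 0.1 m); the arm keeps its last pose, push and grip.
It fails at once if the robot itself touches an offcut (contact force between any of the arm, the fingers and chip1 above 0.3 N or contact force between any of the arm, the fingers and chip2 above 0.3 N or contact force between any of the arm, the fingers and chip3 above 0.3 N).
It fails at once if a bystander is pushed more than 50 mm away (distance of any of jar, cell, stand, driver, board from where it was at the start of the episode above 0.05 m).
It also fails if it takes over 69 s, if anything falls off the work surface, if the arm or the gripper's body presses on something with over 40 N, if the wrist force passes 120 N, or if a joint passes its speed limit or range.

## Working session

There is one attempt and no reset: what is moved stays moved. The work goes in short steps, Python scripts to look and compute and a tool call to move; the robot and the scene stay as the last step left them, time stands still between calls to the robot, and variables do not carry over. Pictures are saved under pics/ and viewed, at most 10 in all, crops included, and the job is handed in when it is done.

Besides the shell and the picture viewer there is one more tool, called after "Emit:" as name(argument=value, ...) on one line, values as JSON. play_rows: Moves the arm, as the interface text tells. Its arguments: {"type":"object","properties":{"increments":{"type":"array","items":{"type":"array","items":{"type":"number"}}},"force":{"type":"number"}},"required":["increments"]}

```bash
mkdir -p pics; cat > h.py <<'E'
import numpy as np, cv2
from bench import readout, grab_frame, calibration, sign_off, arm
from scipy.spatial.transform import Rotation as R
def snap(n,f=None):
    c=calibration(n); p,d=grab_frame(n)
    if f: cv2.imwrite('pics/'+f,p[:,:,::-1])
    return c,p,d
def cloud(c,d):
    h,w=d.shape; v,u=np.mgrid[:h,:w].astype(np.float32)
    K=np.array(c['mtx']); 
    pts=cv2.undistortPoints(np.stack([u.ravel(),v.ravel()],1)[:,None],K,np.array([c['k1'],0,0,0.]))[:,0].reshape(h,w,2)
    P=np.concatenate([pts*d[...,None],d[...,None]],2)
    T=np.array(c['cam_to_world']); W=P@T[:3,:3].T+T[:3,3]; W[d==0]=np.nan
    return W
E
python3 - <<'E'
from h import *
ims=[]
for n in ['scene','side']:
    c,p,d=snap(n,n+'1.png'); np.savez('pics/'+n+'1.npz',p=p,W=cloud(c,d))
    print(n,np.round(c['cam_to_world'],2).tolist(),c['k1'])
print(readout.state(),arm, [a for a in dir(arm) if a[0]!='_'])
E
```

```text
scene [[-0.68, 0.52, -0.52, 1.14], [0.74, 0.48, -0.48, 0.48], [-0.0, -0.71, -0.71, 0.85], [0.0, 0.0, 0.0, 1.0]] 0.04488664729353354
side [[-0.99, -0.12, 0.12, 0.48], [-0.17, 0.65, -0.74, 0.63], [0.01, -0.75, -0.67, 0.7], [0.0, 0.0, 0.0, 1.0]] -0.10193350544452924
{'time': 0.1, 'joint_positions': array([-1.16669181e+00,  9.17830033e-02,  1.23178305e+00,  1.23270764e-05,
        1.81982444e+00, -5.67087311e-02]), 'qvel': array([ 5.84340049e-05,  6.65805941e-04, -4.85555615e-04, -3.43500264e-05,
       -6.54691947e-04,  1.71590684e-04]), 'effort': array([ 4.45428610e-03, -4.60217249e+01, -4.19218326e+01,  1.84536138e-04,
        1.06531676e-02, -2.38477952e-05]), 'eef_pos': array([ 0.26671397, -0.53720762,  0.25225433]), 'orientation': array([-3.05684460e+00, -7.17056010e-01,  4.69312306e-04]), 'force': array([-0.09150405,  0.96633778,  1.03828637]), 'moment': array([-0.02851296, -0.05150099,  0.04000278]), 'grip_force': 0.0, 'width': 1.001940183892174} <Robot object at 0x7fe1478c0050> ['IKError', 'nose_length']
```

View pics/scene1.png

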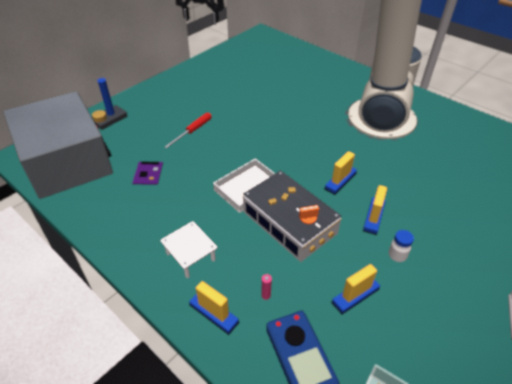

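View pics/side1.png

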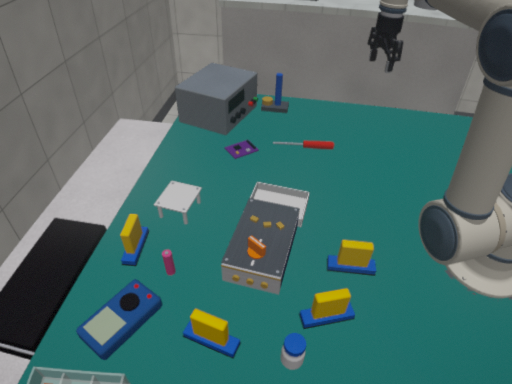

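The scene view shows four scraper look-alikes, with handles at about (344,165), (378,205), (361,284) and (212,300). In the side view they are at (355,252), (331,303), (210,328) and (132,235). The panel has three offcuts near the tray, and the fastener bar is at (257,246) in the side view. Next I measure them all.

```bash
python3 - <<'E'
from h import *
for n in ['scene','side']:
    z=np.load(f'pics/{n}1.npz'); p,W=z['p'],z['W']; hsv=cv2.cvtColor(p,cv2.COLOR_RGB2HSV)
    m0=dict(yellow=((20,170,120),(32,255,255)),blue=((105,170,60),(125,255,255)),orange=((5,180,120),(16,255,255)),brass=((15,90,90),(24,200,255)),pink=((160,120,80),(178,255,255)))
    for k,(a,b) in m0.items():
        m=cv2.inRange(hsv,a,b); N,L,S,C=cv2.connectedComponentsWithStats(m)
        for i in range(1,N):
            if S[i,4]<12: continue
            q=W[L==i]; q=q[np.isfinite(q).all(1)]
            if len(q)<8: continue
            if not(q[:,0].mean()<1.2 and abs(q[:,1].mean())<.7): continue
            xy=q[:,:2]-np.median(q[:,:2],0); w,V=np.linalg.eigh(np.cov(xy.T)); 
            print(n,k,C[i].round(),S[i,4],'med',np.median(q,0).round(3),'z',np.percentile(q[:,2],[2,98]).round(3),'ax',np.degrees(np.arctan2(V[1,1],V[0,1])).round(),'ext',np.ptp(xy@V[:,1]).round(3))
    # panel: points with z~.068
    m=(abs(W[...,2]-.067)<.005)&(hsv[...,2]<110)&(W[...,0]<.9)
    m=cv2.morphologyEx(m.astype(np.uint8),cv2.MORPH_OPEN,np.ones((3,3)))
    N,L,S,C=cv2.connectedComponentsWithStats(m); i=1+S[1:,4].argmax(); q=W[L==i]
    r=cv2.minAreaRect((q[:,:2]*1000).astype(np.float32)); print('panel',S[i],r,np.median(q[:,2]))
E
```

```text
scene yellow [342. 170.] 223 med [0.356 0.08  0.058] z [0.03  0.082] ax 174.0 ext 0.061
scene yellow [375. 212.] 92 med [0.419 0.221 0.056] z [0.028 0.082] ax 121.0 ext 0.014
scene yellow [358. 286.] 346 med [0.632 0.306 0.063] z [0.033 0.082] ax 159.0 ext 0.064
scene yellow [213. 305.] 378 med [0.86  0.116 0.061] z [0.033 0.082] ax 101.0 ext 0.066
scene blue [485.  16.] 1572 med [-2.291 -0.407 -0.558] z [-0.646 -0.456] ax 89.0 ext 0.44
scene blue [106.  97.] 212 med [ 0.595 -0.63   0.087] z [0.027 0.142] ax 158.0 ext 0.019
scene blue [339. 183.] 205 med [0.373 0.084 0.015] z [0.002 0.02 ] ax 173.0 ext 0.112
scene blue [371. 224.] 180 med [0.43  0.224 0.016] z [0.003 0.02 ] ax -147.0 ext 0.109
scene blue [404. 237.] 234 med [0.454 0.312 0.068] z [0.06  0.071] ax -172.0 ext 0.041
scene blue [352. 299.] 371 med [0.645 0.306 0.015] z [0.005 0.019] ax 158.0 ext 0.112
scene blue [216. 317.] 405 med [0.862 0.135 0.015] z [0.004 0.019] ax 102.0 ext 0.111
scene blue [294. 343.] 1432 med [0.802 0.274 0.033] z [0.025 0.037] ax 72.0 ext 0.162
scene orange [309. 216.] 192 med [0.557 0.123 0.08 ]
[... 3334 characters left out ...]
2] z [0.022 0.035] ax 178.0 ext 0.014
side brass [346. 306.] 13 med [0.354 0.208 0.049] z [0.028 0.07 ] ax 49.0 ext 0.004
side brass [320. 317.] 13 med [0.401 0.225 0.023] z [0.022 0.027] ax -159.0 ext 0.025
side brass [202. 336.] 16 med [0.625 0.308 0.027] z [0.023 0.031] ax 169.0 ext 0.032
side pink [168. 263.] 173 med [0.737 0.164 0.044] z [0.006 0.07 ] ax -158.0 ext 0.018
side pink [136. 286.] 13 med [0.789 0.227 0.035] z [0.034 0.036] ax 143.0 ext 0.009
side pink [149. 296.] 12 med [0.753 0.245 0.036] z [0.034 0.038] ax 97.0 ext 0.009
panel [ 222  200   76   76 3385] ((544.373779296875, 61.261714935302734), (209.12142944335938, 130.86512756347656), 83.73612976074219) 0.06874774944941431
```

Candidates in the side view: A (355,253) at y=0.08, B (331,302) at y=0.22, C (208,326) at y=0.307 and D (128,232) at y=0.12. C has the largest y, so it is farthest left, and I check it in a close crop.

```bash
python3 - <<'E'
import cv2
p=cv2.imread('pics/side1.png')[280:384,160:340]; cv2.imwrite('pics/crop.png',cv2.resize(p,None,fx=4,fy=4,interpolation=2))
E
```

```text
(no output)
```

View pics/crop.png

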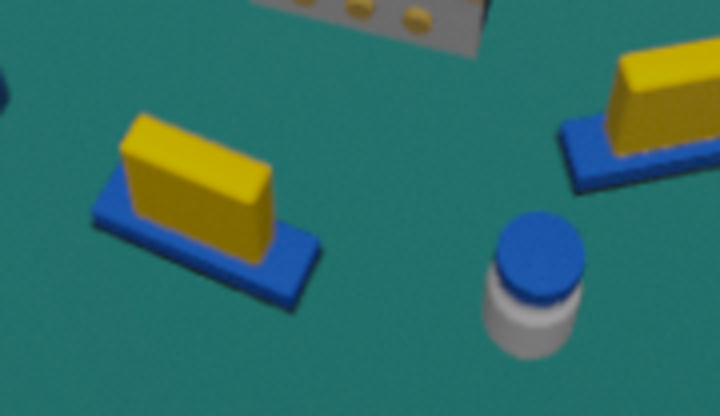

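Emit:
play_rows(increments=[[1,35.8,-31.7,0,0,0,0],[1,35.8,-31.7,0,0,0,0],[1,35.8,-31.7,0,0,0,0],[1,35.8,-31.7,0,0,0,0],[1,35.8,-31.7,0,0,0,0],[1,35.8,-31.7,0,0,0,0],[1,35.8,-31.7,0,0,0,0],[1,35.8,-31.7,0,0,0,0],[1,35.8,-31.7,0,0,0,0],[1,35.8,-31.7,0,0,0,0],[1,35.8,-31.7,0,0,0,0],[1,35.8,-31.7,0,0,0,0],[1,35.8,-31.7,0,0,0,0],[1,35.8,-31.7,0,0,0,0],[1,35.8,-31.7,0,0,0,0],[1,35.8,-31.7,0,0,0,0],[1,35.8,-31.7,0,0,0,0],[1,35.8,-31.7,0,0,0,0],[1,35.8,-31.7,0,0,0,0]])

```text
time: 2.0
eef_pos: [0.6085, 0.3064, 0.2525]
orientation: [3.058, 0.718, -0.001]
force: [0.4, -1.1, 0.5]
width: 1.005
grip_force: 0.0
```

Emit:
play_rows(increments=[[1,0,0,0,0,0,-0.144],[1,0,0,0,0,0,-0.144],[1,0,0,0,0,0,-0.144],[1,0,0,0,0,0,-0.144],[1,0,0,0,0,0,-0.144],[1,0,0,0,0,0,-0.144],[1,0,0,0,0,0,-0.144],[1,0,0,0,0,0,-0.144],[1,0,0,0,0,0,-0.144],[1,0,0,0,0,0,-0.144],[1,0,0,0,0,0,-0.144],[1,0,0,0,0,0,-0.144],[1,0,0,0,0,0,-0.144],[1,0,0,0,0,0,-0.144],[1,0,0,0,0,0,-0.144],[1,0,0,0,0,0,-0.144],[1,0,0,0,0,0,-0.144],[1,0,0,0,0,0,0]])

```text
time: 3.8
eef_pos: [0.6081, 0.3045, 0.2525]
orientation: [-0.363, -3.12, 0.001]
force: [-0.1, -0.0, 0.6]
width: 1.0
grip_force: 0.0
```

The crop shows C whole, standing upright (crop (195,190), i.e. side pixel (208,327)), with the jar to its right. It is the leftmost scraper and has a blue base and yellow handle. Next is a wrist look.

```bash
cat >> h.py <<'E'
def plan(pos,yawdeg):
    s=readout.state(); Rt=R.from_rotvec(s['orientation']); M=Rt.as_matrix()
    d=M.T@(np.array(pos)-s['eef_pos'])*1000
    y=np.degrees(np.arctan2(M[1,0],M[0,0])); dy=(yawdeg-y+90)%180-90
    print('tool mm',d.round(1),'yaw now',y.round(1),'wz',np.radians(-dy).round(3),'t',s['time'])
E
python3 - <<'E'
from h import *
c,p,d=snap('wrist','w1.png'); W=cloud(c,d); hsv=cv2.cvtColor(p,cv2.COLOR_RGB2HSV)
print(np.round(c['cam_to_world'],3).tolist())
m=cv2.inRange(hsv,(18,150,80),(34,255,255))>0
q=W[m&(W[...,2]>.078)&(W[...,2]<.09)]
r=cv2.minAreaRect((q[:,:2]*1000).astype(np.float32)); print(len(q),r,np.median(q[:,2]))
m=cv2.inRange(hsv,(105,150,40),(125,255,255))>0
q=W[m&(abs(W[...,2]-.018)<.006)]
r=cv2.minAreaRect((q[:,:2]*1000).astype(np.float32)); print(len(q),r)
plan([.61,.307,.065],166)
E
```

```text
[[0.229, 0.921, 0.316, 0.527], [0.973, -0.217, -0.074, 0.324], [0.0, 0.324, -0.946, 0.372], [0.0, 0.0, 0.0, 1.0]]
1393 ((609.045654296875, 300.9894104003906), (19.976102828979492, 67.72352600097656), 75.9668197631836) 0.0831361578539731
3207 ((601.180908203125, 328.52264404296875), (492.9574279785156, 497.4988708496094), 4.108569622039795)
tool mm [ -1.4   3.  187.6] yaw now 166.5 wz 0.008 t 3.85
```

Emit:
play_rows(increments=[[1,0,-2,40,0,0,0],[1,0,0,40,0,0,0],[1,0,0,40,0,0,0],[1,0,0,30,0,0,0],[1,0,0,20,0,0,0],[1,0,0,12,0,0,0],[1,0,0,5.5,0,0,0],[1,0,0,0,0,0,0],[-1,0,0,0,0,0,0],[-1,0,0,0,0,0,0],[-1,0,0,0,0,0,0],[-1,0,0,0,0,0,0],[-1,0,0,0,0,0,0],[-1,0,0,0,0,0,0],[-1,0,0,0,0,0,0],[-1,0,0,0,0,0,0]], force=70)

```text
time: 5.45
eef_pos: [0.6079, 0.3025, 0.0662]
orientation: [0.365, 3.12, 0.0]
force: [-0.4, -1.0, 3.4]
width: 0.249
grip_force: 71.5
```

Emit:
play_rows(increments=[[-1,0,0,-20,0,0,0],[-1,0,0,-35,0,0,0],[-1,0,0,-35,0,0,0],[-1,0,0,-30,0,0,0],[-1,0,0,0,0,0,0],[-1,0,0,0,0,0,0]])

```text
time: 6.05
eef_pos: [0.6078, 0.3027, 0.1853]
orientation: [0.365, 3.12, 0.0]
force: [0.5, -0.5, -2.7]
width: 0.248
grip_force: 71.1
```

```bash
python3 - <<'E'
from h import *
# housing refine from a side+scene frame without arm; yaw estimate from front-face knobs & panel already; target over panel
yaw=-6.1; a=np.radians(yaw); ex=np.array([np.cos(a),np.sin(a)]); ey=np.array([-ex[1],ex[0]]); c=np.array([.544,.061])
for y in (.014,-.108): print(c+ey*y)
p=c+ey*.014; plan([p[0],p[1],.18],yaw)
c2,p2,d=snap('wrist','w2.png')
c3,p3,d3=snap('side','s2.png')
E
```

```text
[0.5454877  0.07492073]
[ 0.53252348 -0.0463885 ]
tool mm [   8.1 -236.     5.2] yaw now 166.7 wz -0.126 t 6.05
```

View pics/s2.png

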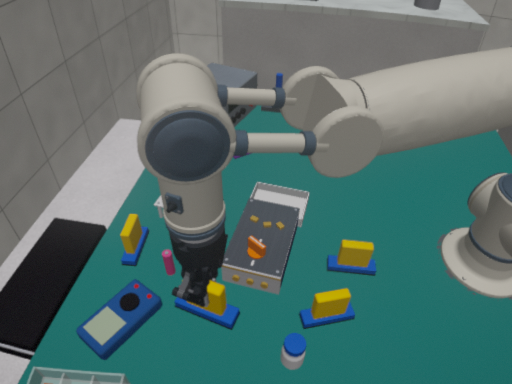

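C is gripped, with its base hanging level at about (207,307). I carry it over the panel between the fastener and the offcuts.

Emit:
play_rows(increments=[[-1,1,-20,0,0,0,0],[-1,1,-36,0,0,0,0],[-1,1,-36,0,0,0,0],[-1,1,-36,0,0,0,0],[-1,1,-36,0,0,0,0],[-1,1,-36,0,0,0,0],[-1,2,-36,0,0,0,0],[-1,0,0,0,0,0,-0.126],[-1,0,0,0,0,0,0],[-1,0,0,0,0,0,0],[-1,0,0,0,0,0,0]])

```text
time: 7.25
eef_pos: [0.5453, 0.0754, 0.1847]
orientation: [-0.169, -3.135, 0.0]
force: [0.6, 0.9, -1.6]
width: 0.246
grip_force: 71.1
```

```bash
python3 - <<'E'
from h import *
plan([.5455,.0749,.1345],-6.1); print(readout.state()['eef_pos'],readout.state()['force'])
c,p,d=snap('side','s3.png'); W=cloud(c,d); hsv=cv2.cvtColor(p,cv2.COLOR_RGB2HSV)
ex=np.array([.9943,-.1063]); ey=np.array([.1063,.9943]); q=W[...,:2]-[.544,.061]
hx=q@ex; hy=q@ey
for k,a,b in [('yellow',(18,150,80),(34,255,255)),('blue',(105,150,40),(125,255,255)),('orange',(5,150,100),(16,255,255))]:
    m=(cv2.inRange(hsv,a,b)>0)&(abs(hx)<.1)&(abs(hy)<.1)&(W[...,2]>.06)
    if m.sum(): print(k,m.sum(),np.percentile(hx[m],[2,98]).round(3),np.percentile(hy[m],[2,98]).round(3),np.percentile(W[m][:,2],[2,98]).round(3))
    if k=='blue': z=np.polyfit(hx[m],hy[m],1); print('slope deg',np.degrees(z[0]))
p=cv2.resize(p[160:320,190:330],None,fx=3.5,fy=3.5); cv2.imwrite('pics/s3c.png',p[:,:,::-1])
E
```

```text
tool mm [-0.3 -0.5 50.2] yaw now 173.8 wz -0.002 t 7.25
[0.54534383 0.07540992 0.18466658] [ 0.64148588  0.85324655 -1.56256233]
yellow 554 [-0.033  0.033] [0.01  0.027] [0.143 0.205]
blue 469 [-0.053  0.054] [0.001 0.032] [0.124 0.139]
slope deg 1.4239146373327343
orange 244 [-0.02  0.02] [0.051 0.076] [0.071 0.103]
```

View pics/s3c.png

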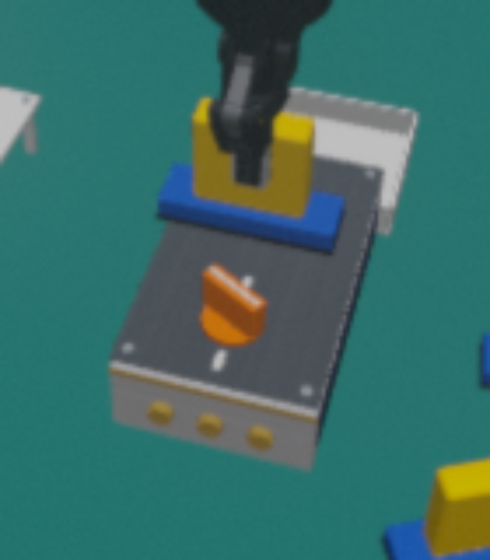

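The scraper is centred over the panel (±54 mm in x, y from 1 to 32 mm). It sits clear of the fastener bar, and the offcuts lie ahead of it on the tray side. I lower it now.

Emit:
play_rows(increments=[[-1,0,0,22,0,0,0],[-1,0,0,18,0,0,0],[-1,0,0,6,0,0,0],[-1,0,0,3,0,0,0],[-1,0,0,1,0,0,0],[-1,0,0,0,0,0,0]])

```text
time: 7.9
eef_pos: [0.546, 0.0749, 0.1367]
orientation: [0.168, 3.136, 0.0]
force: [0.7, 0.3, -2.1]
width: 0.252
grip_force: 71.1
```

Emit:
play_rows(increments=[[-1,0,0,0.5,0,0,0],[-1,0,0,0.5,0,0,0],[-1,0,0,0,0,0,0]])

```text
time: 8.2
eef_pos: [0.5457, 0.0747, 0.1351]
orientation: [0.168, 3.137, 0.0]
force: [-0.1, -0.7, -2.3]
width: 0.248
grip_force: 71.1
```

Emit:
play_rows(increments=[[-1,0,0,0.6,0,0,0],[-1,0,0,0.5,0,0,0],[-1,0,0,0,0,0,0],[-1,0,0,0,0,0,0]])

```text
time: 8.6
eef_pos: [0.5456, 0.0748, 0.1342]
orientation: [0.168, 3.137, 0.0]
force: [-2.1, -0.3, 1.2]
width: 0.245
grip_force: 71.6
```

Light contact, about 3 N. Wiping towards the tray.

Emit:
play_rows(increments=[[-1,0,-3,0,0,0,0],[-1,0,-6,0,0,0,0],[-1,0,-7,0,0,0,0],[-1,0,-7,0,0,0,0],[-1,0,-7,0,0,0,0],[-1,0,-7,0,0,0,0],[-1,0,-7,0,0,0,0],[-1,0,-7,0,0,0,0],[-1,0,-7,0,0,0,0],[-1,0,-7,0,0,0,0],[-1,0,-7,0,0,0,0],[-1,0,-7,0,0,0,0],[-1,0,-7,0,0,0,0]])

```text
time: 9.9
eef_pos: [0.5363, -0.0113, 0.1337]
orientation: [-0.168, -3.137, 0.0]
force: [0.8, 2.8, 2.3]
width: 0.247
grip_force: 71.7
```

Emit:
play_rows(increments=[[-1,0,-6,0,0,0,0],[-1,0,-6,0,0,0,0],[-1,0,-6,0,0,0,0],[-1,0,-6,0,0,0,0],[-1,0,-6,0,0,0,0],[-1,0,-5,0,0,0,0],[-1,0,-4,0,0,0,0],[-1,0,0,0,0,0,0],[-1,0,0,0,0,0,0]])

```text
time: 10.8
eef_pos: [0.5321, -0.0503, 0.1337]
orientation: [-0.169, -3.137, 0.002]
force: [-0.4, -1.8, 3.0]
width: 0.249
grip_force: 71.7
```

```bash
python3 - <<'E'
from h import *
c,p,d=snap('scene'); c2,p2,d2=snap('side')
a=cv2.resize(p[130:270,190:360],(680,560))[:290]; a=cv2.resize(p[150:240,200:340],(420,270)); b=cv2.resize(p2[170:270,210:350],(420,300))
cv2.imwrite('pics/w4.png',np.vstack([a,b])[:,:,::-1])
E
```

```text
(no output)
```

View pics/w4.png

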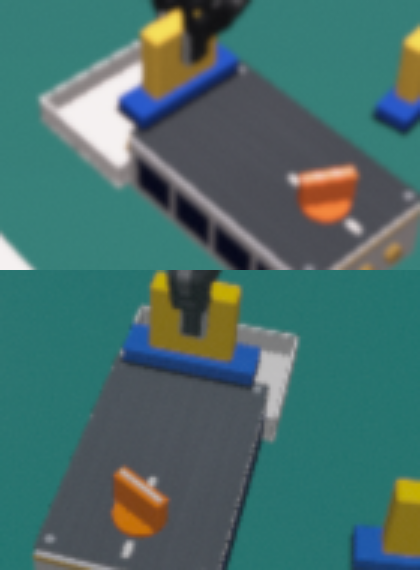

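The panel's clear half is empty: no brass between the fastener, at (327,190) in the top half and (140,500) in the bottom half, and the scraper. The tray behind the scraper is hidden, so I lift, take the scraper back to its free spot, and then look into the tray.

Emit:
play_rows(increments=[[-1,0,0,-15,0,0,0],[-1,0,0,-25,0,0,0],[-1,0,0,-20,0,0,0],[-1,0,25,0,0,0,0],[-1,0,40,0,0,0,0],[-1,0,40,0,0,0,0],[-1,0,40,0,0,0,0],[-1,0,40,0,0,0,0],[-1,0,40,0,0,0,0],[-1,0,40,0,0,0,0],[-1,0,40,0,0,0,0],[-1,-20,25,0,0,0,0],[-1,-20,20,0,0,0,0],[-1,0,0,0,0,0,0],[-1,0,0,0,0,0,0]])

```text
time: 12.4
eef_pos: [0.6089, 0.2943, 0.1924]
orientation: [-0.167, -3.134, 0.002]
force: [-1.0, -0.0, -2.4]
width: 0.247
grip_force: 70.8
```

```bash
python3 - <<'E'
from h import *
plan([.609,.302,.0675],-6.1); print(readout.state()['eef_pos'])
for n in ['scene','side']:
    c,p,d=snap(n); W=cloud(c,d); hsv=cv2.cvtColor(p,cv2.COLOR_RGB2HSV)
    ex=np.array([.9943,-.1063]); ey=np.array([.1063,.9943]); q=W[...,:2]-[.544,.061]; hx=q@ex; hy=q@ey
    m=((cv2.inRange(hsv,(13,70,70),(30,255,255))>0)&(abs(hx)<.1)&(hy<.03)&(hy>-.25)).astype(np.uint8)
    N,L,S,C=cv2.connectedComponentsWithStats(m)
    for i in range(1,N):
        if S[i,4]>5: k=L==i; print(n,C[i].round(),S[i,4],'tray xy',np.median(hx[k]).round(3),(np.median(hy[k])+.162).round(3),'z',np.median(W[k][:,2]).round(3))
    m=(cv2.inRange(hsv,(3,150,100),(16,255,255))>0)&(abs(hx)<.05)&(hy>.02)&(hy<.1)&(W[...,2]>.098)
    r=np.stack([hx[m],hy[m]],1); 
    if m.sum()>5: print('bar top',m.sum(),r.mean(0).round(4),cv2.minAreaRect((r*1000).astype(np.float32)))
    if n=='scene': cv2.imwrite('pics/w5.png',cv2.resize(p[140:260,190:360],None,fx=4,fy=4)[:,:,::-1])
E
```

```text
tool mm [  0.3   7.8 124.9] yaw now 173.9 wz 0.0 t 12.4
[0.6088792  0.29434852 0.19236487]
bar top 19 [0.0048 0.0609] ((5.058856010437012, 61.67322540283203), (6.595035076141357, 38.363807678222656), 59.24576187133789)
bar top 59 [-0.0006  0.0613] ((-0.5197486877441406, 58.39667510986328), (13.11459732055664, 42.449337005615234), 58.18287658691406)
```

View pics/w5.png

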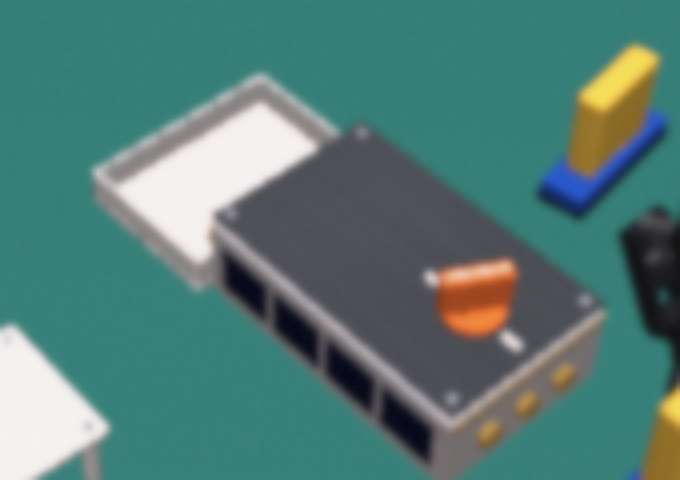

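The panel is clear, with only the fastener on it at (477,295). The visible tray floor is empty, so the offcuts must lie by the housing wall, which is hidden from both fixed cameras. I set the scraper down and check with the wrist camera.

Emit:
play_rows(increments=[[-1,0,4,20,0,0,0],[-1,0,3,35,0,0,0],[-1,0,0,35,0,0,0],[-1,0,0,20,0,0,0],[-1,0,0,10,0,0,0],[-1,0,0,4,0,0,0],[-1,0,0,1.5,0,0,0],[-1,0,0,0.8,0,0,0],[-1,0,0,0,0,0,0]])

```text
time: 13.4
eef_pos: [0.6107, 0.3014, 0.0691]
orientation: [0.168, 3.135, 0.002]
force: [0.3, 0.3, -1.5]
width: 0.251
grip_force: 71.0
```

Emit:
play_rows(increments=[[-1,0,0,1,0,0,0],[-1,0,0,1,0,0,0],[-1,0,0,1,0,0,0],[-1,0,0,0,0,0,0]])

```text
time: 13.8
eef_pos: [0.6104, 0.3013, 0.0662]
orientation: [0.168, 3.136, 0.001]
force: [-2.8, -1.0, 4.1]
width: 0.25
grip_force: 71.9
```

Emit:
play_rows(increments=[[1,0,0,0,0,0,0],[1,0,0,0,0,0,0],[1,0,0,0,0,0,0],[1,0,0,0,0,0,0],[1,0,0,0,0,0,0],[1,0,0,-20,0,0,0],[1,0,0,-40,0,0,0],[1,0,0,-45,0,0,0],[1,0,0,-45,0,0,0],[1,5,-44,-40,0,0,0],[1,5,-47,0,0,0,0],[1,5,-47,0,0,0,0],[1,5,-47,0,0,0,0],[1,5,-47,0,0,0,0],[1,5,-47,0,0,0,0],[1,5,-47,0,0,0,0],[1,5,-47,0,0,0,0],[1,0,0,0,0,0,0],[1,0,0,0,0,0,0]])

```text
time: 15.7
eef_pos: [0.5319, -0.0593, 0.2481]
orientation: [0.172, 3.136, 0.001]
force: [-0.0, -0.1, 0.1]
width: 0.998
grip_force: 0.0
```

```bash
python3 - <<'E'
from h import *
c,p,d=snap('wrist','w6.png'); W=cloud(c,d); hsv=cv2.cvtColor(p,cv2.COLOR_RGB2HSV)
ex=np.array([.9943,-.1063]); ey=np.array([.1063,.9943]); q=W[...,:2]-[.544,.061]; hx=q@ex; hy=q@ey
m=((cv2.inRange(hsv,(13,70,70),(30,255,255))>0)&(abs(hx)<.12)&(hy<.03)&(hy>-.25)).astype(np.uint8)
N,L,S,C=cv2.connectedComponentsWithStats(m)
for i in range(1,N):
    if S[i,4]>15: k=L==i; print(C[i].round(),S[i,4],'tray xy',np.median(hx[k]).round(3),(np.median(hy[k])+.162).round(3),'z',np.median(W[k][:,2]).round(3))
m=(cv2.inRange(hsv,(3,150,100),(16,255,255))>0)&(W[...,2]>.098)&(W[...,2]<.11)
r=np.stack([hx[m],hy[m]],1)
if m.sum()>5: print('bar top',m.sum(),r.mean(0).round(4),cv2.minAreaRect((r*1000).astype(np.float32)))
p2=(abs(W[...,2]-.068)<.004)&(hsv[...,2]<130)&(abs(hx)<.09)&(abs(hy)<.13); print('panel ext',p2.sum(),np.percentile(hx[p2],[.5,99.5]),np.percentile(hy[p2],[.5,99.5]),np.median(W[p2][:,2]))
plan([.5502,.1187,.25],-6.1)
c,p,d=snap('side'); W=cloud(c,d); hsv=cv2.cvtColor(p,cv2.COLOR_RGB2HSV)
m=(cv2.inRange(hsv,(18,150,80),(34,255,255))>0)&(abs(W[...,0]-.61)<.07)&(abs(W[...,1]-.3)<.05); print('scraper',np.median(W[m],0),np.percentile(W[m][:,2],98))
E
```

```text
[270. 155.] 217 tray xy -0.009 0.057 z 0.056
[252. 131.] 149 tray xy -0.028 0.037 z 0.01
[246. 150.] 144 tray xy -0.005 0.03 z 0.01
[246. 182.] 133 tray xy 0.033 0.03 z 0.01
bar top 386 [-0.0005  0.0551] ((0.5556831359863281, 56.81309509277344), (13.285197257995605, 43.89628601074219), 61.53329849243164)
panel ext 22977 [-0.06440084  0.06429699] [-0.10427063  0.1028728 ] 0.06738018485039005
tool mm [  1.  177.8  -1.9] yaw now 173.8 wz -0.001 t 15.75
scraper [0.60970778 0.3099622  0.07635277] 0.08634237315507422
```

View pics/w6.png

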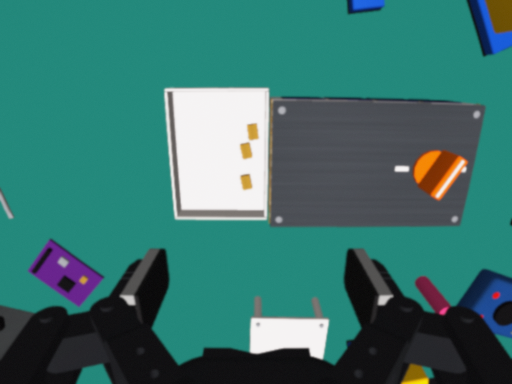

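All three offcuts lie in the tray at (252,131), (246,150) and (246,182), with z about 0.01 m. The panel is clear, and the fastener at (440,175) reads about 0.53 rad. Next I go to the fastener.

Emit:
play_rows(increments=[[1,1,28,0,0,0,0.13],[1,0,0,0,0,0,-0.13],[1,0,40,0,0,0,0],[1,0,40,0,0,0,0],[1,0,40,0,0,0,0],[1,0,30,0,0,0,0],[1,0,0,0,0,0,0.133],[1,0,0,0,0,0,0.133],[1,0,0,0,0,0,0.133],[1,0,0,0,0,0,0.133],[1,0,0,40,0,0,0],[1,0,0,40,0,0,0],[1,0,0,0,0,0,0],[1,0,0,0,0,0,0]])

```text
time: 17.2
eef_pos: [0.5496, 0.1199, 0.1679]
orientation: [-0.983, -2.982, 0.001]
force: [0.7, 0.7, -0.2]
width: 0.999
grip_force: 0.0
```

```bash
python3 - <<'E'
from h import *
plan([.5502,.1187,.1],-36.6); print(readout.state()['joint_positions'].round(2),readout.state()['eef_pos'])
c,p,d=snap('wrist'); W=cloud(c,d); hsv=cv2.cvtColor(p,cv2.COLOR_RGB2HSV)
m=(cv2.inRange(hsv,(3,150,100),(16,255,255))>0)&(W[...,2]>.097)&(W[...,2]<.11); q=W[m]
if m.sum()>5: print(m.sum(),cv2.minAreaRect((q[:,:2]*1000).astype(np.float32)),np.median(q[:,2]))
E
```

```text
tool mm [-1.3 -0.5 67.9] yaw now 143.5 wz 0.002 t 17.2
[ 0.15 -0.01  1.48  0.    1.67 -0.78] [0.54955399 0.11991356 0.1678836 ]
73 ((550.3927001953125, 118.263427734375), (11.786489486694336, 43.71925735473633), 55.847015380859375) 0.09998329717494697
```

Emit:
play_rows(increments=[[1,-1,-0.5,30,0,0,0],[1,0,0,20,0,0,0],[1,0,0,12,0,0,0],[1,0,0,5,0,0,0],[1,0,0,0,0,0,0],[-1,0,0,0,0,0,0],[-1,0,0,0,0,0,0],[-1,0,0,0,0,0,0],[-1,0,0,0,0,0,0],[-1,0,0,0,0,0,0],[-1,0,0,0,0,0,0],[-1,0,0,0,0,0,0],[-1,0,0,0,0,0,0],[-1,0,0,0,0,0,0]], force=40)

```text
time: 18.65
eef_pos: [0.5506, 0.1176, 0.1012]
orientation: [0.986, 2.982, -0.0]
force: [-1.6, -1.2, 3.7]
width: 0.133
grip_force: 42.4
```

Gripped: the width matches about 11–12 mm. I turn it clockwise by 1.04 rad.

Emit:
play_rows(increments=[[-1,0,0,0,0,0,0.08],[-1,0,0,0,0,0,0.08],[-1,0,0,0,0,0,0.08],[-1,0,0,0,0,0,0.08],[-1,0,0,0,0,0,0.08],[-1,0,0,0,0,0,0.08],[-1,0,0,0,0,0,0.08],[-1,0,0,0,0,0,0.08],[-1,0,0,0,0,0,0.08],[-1,0,0,0,0,0,0.08],[-1,0,0,0,0,0,0.08],[-1,0,0,0,0,0,0.08],[-1,0,0,0,0,0,0.08],[-1,0,0,0,0,0,0],[-1,0,0,0,0,0,0]])

```text
time: 20.15
eef_pos: [0.5508, 0.1177, 0.1013]
orientation: [2.336, 2.1, 0.001]
force: [-1.2, -1.4, 3.7]
width: 0.129
grip_force: 42.4
```

Emit:
play_rows(increments=[[1,0,0,0,0,0,0],[1,0,0,0,0,0,0],[1,0,0,0,0,0,0],[1,0,0,0,0,0,0],[1,0,0,0,0,0,0],[1,0,0,-20,0,0,0],[1,0,0,-35,0,0,0],[1,0,0,-35,0,0,0],[1,0,0,0,0,0,0],[1,0,0,0,0,0,0]])

```text
time: 21.15
eef_pos: [0.5511, 0.1178, 0.1921]
orientation: [2.337, 2.097, 0.003]
force: [-0.4, 0.1, -1.2]
width: 1.001
grip_force: 0.0
```

```bash
python3 - <<'E'
from h import *
c=np.array([.544,.061])-.04*np.array([.1063,.9943]); print(c)
plan([c[0],c[1],.1],-96.2); print(readout.state()['joint_positions'].round(2))
ex=np.array([.9943,-.1063]); ey=np.array([.1063,.9943])
for n in ['wrist','side','scene']:
    c,p,d=snap(n,n+'7.png'); W=cloud(c,d); hsv=cv2.cvtColor(p,cv2.COLOR_RGB2HSV); q=W[...,:2]-[.544,.061]; hx=q@ex; hy=q@ey
    m=(cv2.inRange(hsv,(3,150,100),(16,255,255))>0)&(W[...,2]>.097)&(W[...,2]<.11)&(abs(hx)<.06)&(abs(hy-.058)<.05); r=np.stack([hx[m],hy[m]],1)
    if m.sum()>5: print(n,m.sum(),cv2.minAreaRect((r*1000).astype(np.float32)))
E
```

```text
[0.539748 0.021228]
tool mm [-97.3  -1.1  92.1] yaw now 83.8 wz 0.0 t 21.15
[ 0.15 -0.01  1.45  0.    1.71  0.26]
wrist 79 ((1.2649455070495605, 57.61495590209961), (43.9710807800293, 11.762091636657715), 89.50273895263672)
side 60 ((0.2343606948852539, 59.03329849243164), (43.42572784423828, 11.850449562072754), 89.36768341064453)
scene 26 ((7.309876441955566, 58.59117889404297), (41.288734436035156, 4.605179309844971), 89.0705337524414)
```

View pics/wrist7.png

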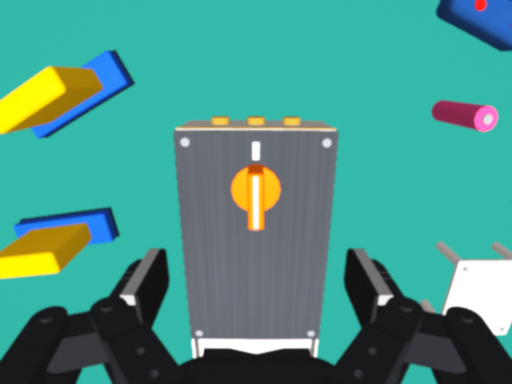

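The white slot line is in line with the panel mark at (256,150), and the bar runs from (256,170) to (256,228), aligned within 1°. I press at panel_press with the fingers shut.

Emit:
play_rows(increments=[[-1,-30,0,0,0,0,0],[-1,-40,-1,0,0,0,0],[-1,-27,0,0,0,0,0],[-1,0,0,0,0,0,0],[-1,0,0,30,0,0,0],[-1,0,0,30,0,0,0],[-1,0,0,20,0,0,0],[-1,0,0,12,0,0,0],[-1,0,0,5,0,0,0],[-1,0,0,0,0,0,0],[-1,0,0,0,0,0,0]])

```text
time: 22.4
eef_pos: [0.5397, 0.0215, 0.095]
orientation: [2.337, 2.098, 0.002]
force: [0.9, -1.1, -0.6]
width: 0.001
grip_force: 0.0
```

Emit:
play_rows(increments=[[-1,0,0,2,0,0,0],[-1,0,0,2,0,0,0],[-1,0,0,2,0,0,0],[-1,0,0,2,0,0,0],[-1,0,0,1,0,0,0],[-1,0,0,1,0,0,0],[-1,0,0,0,0,0,0],[-1,0,0,0,0,0,0]])

```text
time: 23.2
eef_pos: [0.5396, 0.0214, 0.0859]
orientation: [2.337, 2.097, 0.002]
force: [-2.8, -0.0, 8.5]
width: 0.001
grip_force: 4.3
```

Emit:
play_rows(increments=[[-1,0,0,1,0,0,0],[-1,0,0,1,0,0,0],[-1,0,0,0,0,0,0],[-1,0,0,0,0,0,0]])

```text
time: 23.6
eef_pos: [0.5396, 0.0213, 0.0842]
orientation: [2.337, 2.097, 0.003]
force: [-4.0, 1.2, 9.9]
width: -0.002
grip_force: 5.2
```

Emit:
play_rows(increments=[[-1,0,0,0.7,0,0,0],[-1,0,0,0.6,0,0,0],[-1,0,0,0,0,0,0],[-1,0,0,0,0,0,0]])

```text
time: 24.0
eef_pos: [0.5397, 0.0213, 0.084]
orientation: [2.337, 2.097, 0.003]
force: [-6.5, 0.4, 14.8]
width: 0.002
grip_force: 7.5
```

Emit:
play_rows(increments=[[-1,0,0,0.7,0,0,0],[-1,0,0,0.5,0,0,0],[-1,0,0,0,0,0,0],[-1,0,0,0,0,0,0],[-1,0,0,0,0,0,0]])

```text
time: 24.5
eef_pos: [0.5397, 0.0213, 0.0839]
orientation: [2.336, 2.097, 0.004]
force: [-10.0, -1.0, 20.7]
width: -0.003
grip_force: 10.2
```

```bash
python3 - <<'E'
from h import *
ex=np.array([.9943,-.1063]); ey=np.array([.1063,.9943])
c,p,d=snap('side'); W=cloud(c,d); hsv=cv2.cvtColor(p,cv2.COLOR_RGB2HSV); q=W[...,:2]-[.544,.061]; hx=q@ex; hy=q@ey
m=(abs(hx)<.055)&(abs(hy-.058)<.04)&(hsv[...,2]<120)&(abs(W[...,2]-.066)<.012); print('panel z',np.median(W[m][:,2]))
m=(cv2.inRange(hsv,(3,150,100),(16,255,255))>0)&(W[...,2]>.091)&(W[...,2]<.105)&(abs(hx)<.06)&(abs(hy-.058)<.05); r=np.stack([hx[m],hy[m]],1); print(cv2.minAreaRect((r*1000).astype(np.float32)))
print(readout.state()['force'],readout.state()['eef_pos'])
E
```

```text
panel z 0.06250077772017759
((0.06942224502563477, 58.41297912597656), (42.803401947021484, 11.870275497436523), 89.84195709228516)
[-9.02265072 -0.21709199 20.87346225] [0.53968691 0.02133431 0.08393186]
```

The panel is flush (0.0625 m, against 0.0687 m before), pressed with 21 N, and the fastener is still aligned. Handing in.

```bash
python3 -c "
from bench import sign_off; print(sign_off())"
```

```text
the job is handed in; nothing more can be done
None
```

I handed the job in at about 25 s, and `sign_off()` returned no verdict. My last checks showed the three offcuts in the tray, the scraper on the bench, the fastener within 1° of its marks, and the panel held flush with about 21 N.

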